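Set and lock the rotary stage

ROBOT

A 6-joint arm with a two-finger parallel gripper is mounted at the origin on a cart in front of the work surface, level with it; the furniture and walls round the work are solid. World frame = base frame: x ahead of the robot, y to its left, z up, the work surface at z = 0. Lengths are in m, angles in rad, forces in N, time in s.
With the tool pointing down it reaches from about 0.375 to 0.9 m from the base axis. Payload 3.1 kg.
Tool frame: the origin (TCP) lies at the centre of the arm's flange, where the gripper is bolted on; the fingertips stand 173 mm ahead of it and the grasp point (between the pads) lies 155 mm ahead of it (tip_extent is the distance from the TCP to the fingertips, in m); z points along the fingers, y is the direction in which the jaws open and shut (so a half turn about z gives the same grasp; the last joint's range is limited). The gripper opens to 85 mm and grips with 20 to 120 N. Pads are 22 mm wide; open, the fingers measure 114 mm over their backs; the gripper's body (76 mm by 85 mm) begins 54 mm behind the grasp point. The pads swing forward as they close: fully open they stand 13 mm farther back than shut.
Start: joints at [-1.298, 0.527, 1.433, -0, 1.181, -0.178], TCP at [0.272, -0.563, 0.405] pointing down, gripper open.
Joint ranges: [-3.08, 3.08], [-0.75, 2.2], [0.22, 2.44], [-1.43, 4.57], [0, 2.65], [-2.85, 2.85]. Speed limits (rad/s): [2.79, 2.79, 3.14, 3.14, 3.14, 3.14].

INTERFACE

Orientations are given as a unit quaternion [x, y, z, w].
In Python, from station import sense, snapshot, sign_off, tip_extent gives the robot as it stands. The module is installed in compiled form; this text tells all that it offers.
- The arm moves only by the tool servo_tool, never from a script. Its argument "rows" is a list of rows, each a list of 3 entries, a list of its own where there are three numbers: the shift along the tool's x, y, z in mm, then the turn about the tool's z in degrees, then the opening, from -1 (shut) to 1 (fully open), so that 0 is half open. A call has 1 to 8 rows; each row is the pose to reach, as a shift and turn from the pose measured when the call began, along the tool's axes at that moment; what a row does not reach only later rows make up. A row lasts 1/10 s, in which the tool goes at most 50 mm and 8.59 degrees, less where a joint would pass 70% of its speed; a pose out of reach is approached as far as the arm can. A call with a gripper value outside its range is refused whole. The fingers move at their own pace and stop on an object; "force" is the grip in N (left out, the last holds). Time passes only in rows, so rows that repeat a pose let the fingers close. It gives the time, the measured TCP pose, the force and the opening at its end, in the units of the state.
- sense(): the state, without advancing time (a new reading comes with each control period).
- snapshot(name): name is "side" or "top"; returns a dict with "image" (480x640x3 uint8, blue, green, red), "z_map" (480x640 float32, m along the optical axis (not along the pixel's ray), 0 where there is no reading), "vertical_fov" (degrees; the focal length in pixels is half the picture's height over the tangent of half this angle, whatever the lens; pixels are square), "cx", "cy" (the principal point, pixels), "k1" (the pictures are not rectified: a ray, as slopes to the right and down, at radius r is drawn at 1 + k1 r^2 times it, then the intrinsics apply), "cam_to_world" (4x4, takes a point from camera to world coordinates). Camera axes: x right, y down, z forward; pixel columns grow to the right and rows downward; lengths in m; the calibration is good to about 2 mm. A picture is of the moment at which its call begins.
- sign_off(): hands the job in, once; it reports no verdict.
The state is a dict: "t": time; "q": joint angles; "qd": joint speeds; "tau": joint torques, N m; "tcp_pos": TCP position; "tool_rot": TCP orientation; "force": force on the tool from outside, world axes, zero at the start; "ft_torque": the same for the moment, N m; "finger_gap": opening from 0.0 (shut) to 1.0 (fully open).
Only numpy, scipy, OpenCV 4.12 (cv2) and the standard library are available. Lean on these libraries where they do the work, as an engineer would, in place of code of your own. Each camera call takes 0.05 s, during which the arm holds its last target. There are 200 camera calls.

TASK

Set the rotary stage on the bench: push its dial round by the upright lug with your fingertips until the index mark on the dial lines up with the one long line of the white scale, and then push the lock bolt fully home towards the stage by its upright tab. Only push: do not pinch the lug or the tab, do not push the bolt home before the dial is set, and leave the loose things on the bench where they are.

Things in the scene. Friction and masses are not known exactly. Their poses are not given: they have to be found in the camera images.
- stage_base: Grey round base of the rotary stage, fixed to the bench; foot 156 mm across. Origin on the dial's axis at bench height; z is up. The lock bolt's guide (40 mm wide, 26 mm high) stands out along its -y axis, to 155 mm from the axis. On top of the base lie the scale (a white disc 184 mm across, top face at 40 mm above the bench) and the dial.
- target_line (a point): Inner end of the one long line (4 mm wide, from 72 to 90 mm from the axis) of the white scale, given at 70 mm from the dial's axis, 40 mm above the bench; the scale's other lines, every 10 degrees, are short (7 mm) and 2 mm wide. The scale does not move during the work, but lies at a different angle each time.
- dial (a joint): Angle of the steel dial (disc 140 mm across, top face 44 mm above the bench) about its upright axis, in rad relative to the base; positive is anticlockwise seen from above. It turns freely all the way round both ways (no stop within reach), with friction of about 0.06 N m, and stays where it is left. At 0 the index mark points along the base's +x.
- index_mark (a point): Outer end of the index mark, a black line 4 mm wide and 30 mm long on the dial's top face that runs out to its rim; the point lies 70 mm from the axis, 44 mm above the bench.
- lug_top (a point): Centre of the top of the finger lug, an upright dark steel block on the dial, 55 mm from the axis and straight opposite the index mark; it measures 24 mm radially, 16 mm along the direction of turning, and stands 30 mm above the dial's face (top 74 mm above the bench).
- lock_bolt (a joint): Travel of the lock bolt in m, along the base's +y axis, towards the dial's axis: 0 is fully out, 0.025 is home against its stop. It slides with about 2 N of friction and stays where it is left. It starts nearly out.
- tab_top (a point): Centre of the top of the lock bolt's thumb tab, an upright dark steel plate 22 mm wide (along the base's x), 12 mm thick (along the base's y), its top 60 mm above the bench; it stands free above the guide, whose top is 26 mm above the bench. With the bolt out it lies 151 mm from the dial's axis along the base's -y.
- glue_tin: Dark green tin, 66 mm across, 60 mm high, standing loose on the bench beside the stage, opposite the bolt. Origin at the centre of its underside. Not to be moved.
- pad_stack: Small round stack of tan leather pads, 35 mm across, 23 mm high, loose on the bench beyond the lock bolt. Origin at the centre of its underside. Not to be moved.
- nose_pliers: Long-nose pliers with blue grips, 63x152x13 mm, lying loose on the bench to the right. Origin at the centre of the underside. Not to be moved.
- screwdriver_2: Screwdriver with a yellow handle, 26x210x25 mm, lying loose on the bench, far right. Origin at the centre of the underside. Not to be moved.
- wood_block: Brown wooden bench block, 55x110x32 mm, lying loose on the bench to the left. Origin at the centre of the underside. Not to be moved.

How it is judged:
By the outcome, as a careful person would: the job done as asked, in the order asked, and still so for the second after the job is handed in, with the robot touching nothing.
It also fails if it takes over 48 s, if anything falls off the work surface, if the arm or the gripper's body presses on something with over 40 N, if the wrist force passes 120 N, or if a joint passes its speed limit or range.

## Working session

There is one attempt and no reset: what is moved stays moved. The work goes in short steps, Python scripts to look and compute and a tool call to move; the robot and the scene stay as the last step left them, time stands still between calls to the robot, and variables do not carry over. Pictures are saved under pics/ and viewed, about 8 in all and at most 12, crops included, and the job is handed in when it is done.

Besides the shell and the picture viewer there is one more tool, called by a JSON object that holds its "api" and its "payload", one argument or row to a line. servo_tool: Moves the arm, as the interface text tells. Its arguments: {"type":"object","properties":{"rows":{"type":"array"},"force":{"type":"number"}},"required":["rows"]}

```bash
mkdir -p pics
cat > h.py <<'E'
import numpy as np, cv2
from station import sense, snapshot, sign_off, tip_extent
def K(s):
    f=240/np.tan(np.radians(s["vertical_fov"])/2); return f
def pix2w(s,uv,z=None):
    """pixels -> world, on plane z or by depth map"""
    f=K(s); uv=np.atleast_2d(np.float64(uv)); d=(uv-[s["cx"],s["cy"]])/f
    r=d.copy()
    for _ in range(20): r=d/(1+s["k1"]*(r**2).sum(1,keepdims=True))
    ray=np.c_[r,np.ones(len(r))]; M=np.array(s["cam_to_world"]); R,t=M[:3,:3],M[:3,3]
    if z is None:
        zz=np.array([s["z_map"][int(round(v)),int(round(u))] for u,v in uv]); return ray*zz[:,None]@R.T+t
    w=ray@R.T; return t+w*((z-t[2])/w[:,2])[:,None]
def w2pix(s,P):
    M=np.array(s["cam_to_world"]); c=(np.atleast_2d(P)-M[:3,3])@M[:3,:3]; r=c[:,:2]/c[:,2:]
    return r*(1+s["k1"]*(r**2).sum(1,keepdims=True))*K(s)+[s["cx"],s["cy"]]
E
python3 - <<'E'
from h import *
for n in("top","side"):
    s=snapshot(n); cv2.imwrite(f"pics/{n}0.png",s["image"]); np.save(f"{n}0.npy",s,allow_pickle=True)
    print(n,s["vertical_fov"],s["k1"],np.round(s["cam_to_world"],3).tolist())
print(sense(),tip_extent)
E
```

```text
top 49.75902794544572 -0.03689818732258434 [[-0.017, -0.986, 0.168, 0.282], [-1.0, 0.018, 0.002, -0.076], [-0.005, -0.168, -0.986, 1.485], [0.0, 0.0, 0.0, 1.0]]
side 51.55466512054365 -0.03561783207156542 [[-0.651, -0.657, 0.379, -0.076], [-0.759, 0.561, -0.331, 0.446], [0.005, -0.503, -0.864, 1.485], [0.0, 0.0, 0.0, 1.0]]
{'t': 0.1, 'q': array([-1.29852307e+00,  5.28367152e-01,  1.43377105e+00, -1.61710249e-05,
        1.18142015e+00, -1.78512190e-01]), 'qd': array([ 1.95954261e-03,  1.59983003e-05, -1.58123915e-03, -3.03360859e-04,
        8.13169667e-05,  4.75323377e-05]), 'tau': array([-3.63654026e-04, -4.43304849e+01, -1.78586555e+01, -1.83540610e-04,
        3.88490036e-03,  4.37616109e-06]), 'tcp_pos': array([ 0.27222828, -0.56225223,  0.40383586]), 'tool_rot': array([ 9.74705254e-01,  2.23492060e-01, -5.35285835e-05, -9.81417236e-04]), 'force': array([ 0.18974518,  0.0971209 , -0.15445287]), 'ft_torque': array([0.02633392, 0.00265737, 0.0334424 ]), 'finger_gap': 1.0028350071763055} 0.1734
```

View pics/top0.png

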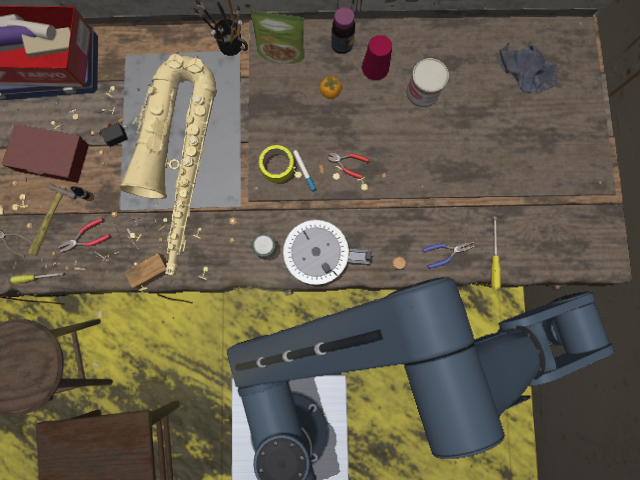

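View pics/side0.png

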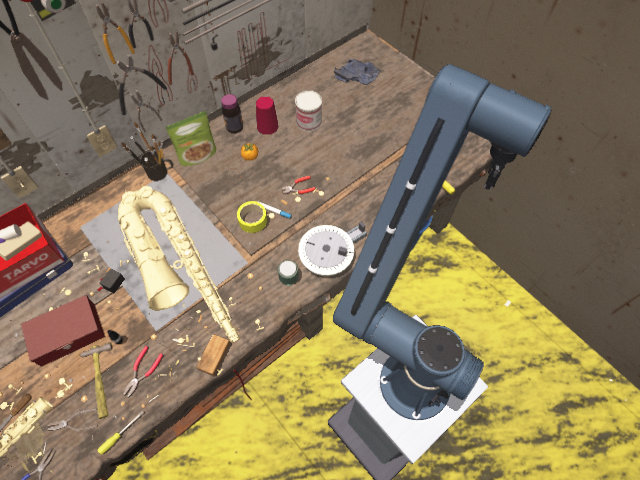

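The top view shows the stage at about (316,252), the lug near (326,268), the bolt to the right at about (360,257), the tin at (264,246) and the pads at (399,263). I'll rectify the stage from both cameras.

```bash
cat >> h.py <<'E'
def rect(s,c,half=.11,z=.042,px=.0004):
    """overhead picture on plane z: right = -y world, up = +x world"""
    n=int(2*half/px); a=(np.arange(n)-n/2+.5)*px
    Y,X=np.meshgrid(c[1]-a,c[0]-a); 
    p=w2pix(s,np.c_[X.ravel(),Y.ravel(),np.full(X.size,z)]).astype(np.float32).reshape(n,n,2)
    return cv2.remap(s["image"],p[...,0],p[...,1],cv2.INTER_CUBIC)
def centre(s,guess):
    """scale disc centre: white pixels' outer contour, ellipse fit mapped to z=.04"""
    c=np.array(guess,float)
    for _ in range(3):
        r=rect(s,c,z=.04); m=(r.min(2)>170).astype(np.uint8)
        cs,_h=cv2.findContours(m,cv2.RETR_EXTERNAL,cv2.CHAIN_APPROX_NONE)
        h=cv2.convexHull(np.vstack([k for k in cs if len(k)>30])); (u,v),ax,_=cv2.fitEllipse(h)
        c=c+np.array([-(v-r.shape[0]/2),-(u-r.shape[0]/2)])*.0004
    return c,np.array(ax)*.0004
E
python3 - <<'E'
from h import *
o=[]
for n,uv in(("top",(316,252)),("side",(326,249))):
    s=np.load(n+"0.npy",allow_pickle=True).item()
    g=pix2w(s,uv,.04)[0][:2]; c,ax=centre(s,g); print(n,g,c,ax)
    o.append(cv2.resize(rect(s,c,.16),(400,400)) if 0 else rect(s,c,.1,px=.0005))
    if n=="top": print(pix2w(s,[(264,246),(399,263),(367,257),(326,266),(316,252)]).round(3))
cv2.imwrite("pics/r0.png",np.hstack(o))
E
```

```text
top [ 0.49212709 -0.08281873] [ 0.49396795 -0.08247575] [0.18203621 0.18887682]
[[ 0.51   0.063  0.054]
 [ 0.459 -0.318  0.023]
 [ 0.472 -0.224  0.063]
 [ 0.447 -0.109  0.08 ]
 [ 0.491 -0.083  0.045]]
side [ 0.48915904 -0.08175415] [ 0.48900011 -0.08759567] [0.18486106 0.20369493]
```

View pics/r0.png

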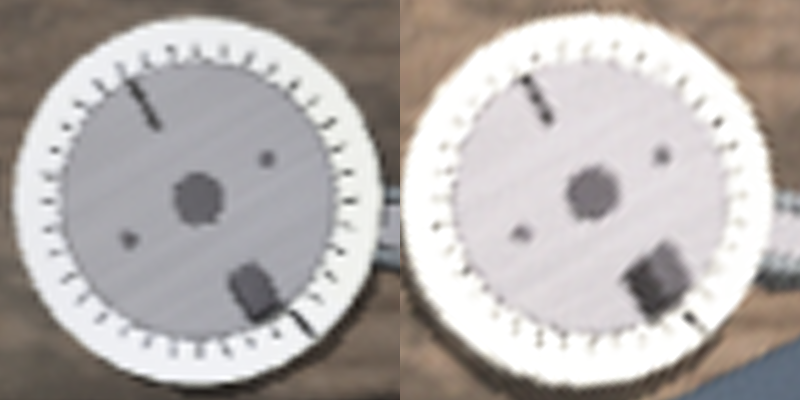

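```bash
cat >> h.py <<'E'
from scipy.spatial.transform import Rotation as Ro
C=np.array([.494,-.082])
def plan(wps):
    """wps: (x,y,z,heading of tool x in world deg) -> rows from the present pose"""
    s=sense(); R=Ro.from_quat(s["tool_rot"]).as_matrix(); h0=np.degrees(np.arctan2(R[1,0],R[0,0]))
    print("t",round(s["t"],2),"tcp",s["tcp_pos"].round(4),"head",h0.round(1),"F",s["force"].round(1),"gap",round(s["finger_gap"],2),"q6",s["q"][5].round(2))
    for w in wps:
        d=R.T@(np.array(w[:3])-s["tcp_pos"])*1000; t=-((w[3]-h0+180)%360-180)
        print([d.round(1).tolist(),round(t,1),-1])
def push(phi,gap,z=.230,rad=.055,side=1):
    """pose behind lug at world angle phi (deg); side=1: tool on its ccw side pushing cw"""
    p=np.radians(phi); r=np.array([np.cos(p),np.sin(p)]); t=np.array([-r[1],r[0]])
    return [*(C+rad*r+side*(.019+gap)*t),z,phi-90]
E
python3 - <<'E'
from h import *
a=push(-149.5,.012,.30); plan([a])
E
```

```text
t 0.1 tcp [ 0.2722 -0.5623  0.4038] head 25.8 F [ 0.2  0.1 -0.2] gap 1.0 q6 -0.18
[[356.5, -300.1, 104.5], np.float64(-94.7), -1]
```

{"api": "servo_tool", "payload": {
  "rows": [
    [[36, -30, 10], -8, -1],
    [[72, -60, 20], -16, -1],
    [[108, -90, 30], -24, -1],
    [[144, -120, 40], -32, -1],
    [[180, -150, 50], -40, -1],
    [[216, -180, 60], -48, -1],
    [[252, -210, 70], -56, -1],
    [[288, -240, 80], -64, -1]
  ]
}}

```text
t: 0.9
tcp_pos: [0.4272, -0.2188, 0.3239]
tool_rot: [0.706, 0.708, 0.001, -0.001]
force: [0.8, -0.4, 0.3]
finger_gap: -0.001
```

Run:
```python
from h import *
plan([push(-149.5,.012,.30),push(-149.5,.012,.23)])
```

```text
t 0.9 tcp [ 0.4272 -0.2188  0.3239] head 90.1 F [ 0.8 -0.4  0.3] gap -0.0 q6 -0.71
[[82.1, 35.3, 24.1], np.float64(-30.4), -1]
[[81.9, 35.3, 94.1], np.float64(-30.4), -1]
```

{"api": "servo_tool", "payload": {
  "rows": [
    [[27, 12, 8], -8, -1],
    [[54, 24, 16], -16, -1],
    [[82, 35, 24], -24, -1],
    [[82, 35, 24], -30.4, -1],
    [[82, 35, 50], -30.4, -1],
    [[82, 35, 75], -30.4, -1],
    [[82, 35, 94], -30.4, -1],
    [[82, 35, 94], -30.4, -1]
  ]
}}

```text
t: 1.7
tcp_pos: [0.4613, -0.1361, 0.228]
tool_rot: [0.496, 0.868, 0.001, -0.004]
force: [-0.2, 0.1, -0.5]
finger_gap: -0.003
```

Run:
```python
from h import *
s=snapshot("side"); i=s["image"][180:330,230:430]; cv2.imwrite("pics/s1.png",cv2.resize(i,None,fx=3.5,fy=3.5,interpolation=cv2.INTER_CUBIC))
P=-149.5
plan([push(P,.006),push(P,0),push(P-6,0),push(P-12,0),push(P-18,0),push(P-24,0),push(P-30,0),push(P-36,0)])
```

```text
t 1.75 tcp [ 0.4617 -0.1364  0.2291] head 120.5 F [-0.1  0.   0.1] gap -0.0 q6 -1.06
[[5.4, 0.5, -0.9], np.float64(0.0), -1]
[[11.4, 0.5, -0.9], np.float64(0.0), -1]
[[17.3, -1.2, -0.8], np.float64(6.0), -1]
[[23.3, -2.3, -0.8], np.float64(12.0), -1]
[[29.4, -2.7, -0.8], np.float64(18.0), -1]
[[35.5, -2.5, -0.7], np.float64(24.0), -1]
[[41.5, -1.7, -0.7], np.float64(30.0), -1]
[[47.4, -0.2, -0.7], np.float64(36.0), -1]
```

View pics/s1.png

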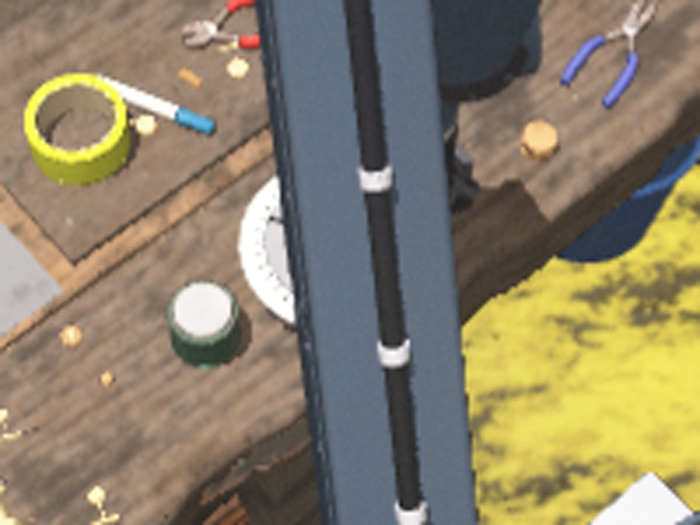

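The arm hides the stage in this view. The tin is clear and no contact force shows, so I'll start pushing.

{"api": "servo_tool", "payload": {
  "rows": [
    [[5.4, 0.5, -0.9], 0, -1],
    [[11.4, 0.5, -0.9], 0, -1],
    [[17.3, -1.2, -0.8], 6, -1],
    [[23.3, -2.3, -0.8], 12, -1],
    [[29.4, -2.7, -0.8], 18, -1],
    [[35.5, -2.5, -0.7], 24, -1],
    [[41.5, -1.7, -0.7], 30, -1],
    [[47.4, -0.2, -0.7], 36, -1]
  ]
}}

```text
t: 2.55
tcp_pos: [0.4375, -0.0955, 0.2311]
tool_rot: [0.741, 0.671, 0.0, -0.001]
force: [0.4, -1.3, -1.6]
finger_gap: 0.002
```

Run:
```python
from h import *
P=-149.5-36
plan([push(P-6*k,0) for k in range(1,9)])
```

```text
t 2.55 tcp [ 0.4375 -0.0955  0.2311] head 84.3 F [ 0.4 -1.3 -1.6] gap 0.0 q6 -0.37
[[5.7, -1.8, 1.1], np.float64(5.8), -1]
[[11.7, -2.9, 1.1], np.float64(11.8), -1]
[[17.8, -3.3, 1.2], np.float64(17.8), -1]
[[23.9, -3.1, 1.2], np.float64(23.8), -1]
[[29.9, -2.3, 1.2], np.float64(29.8), -1]
[[35.8, -0.9, 1.2], np.float64(35.8), -1]
[[41.6, 1.2, 1.2], np.float64(41.8), -1]
[[47.0, 3.8, 1.2], np.float64(47.8), -1]
```

{"api": "servo_tool", "payload": {
  "rows": [
    [[5.7, -1.8, 1.1], 5.8, -1],
    [[11.7, -2.9, 1.1], 11.8, -1],
    [[17.8, -3.3, 1.2], 17.8, -1],
    [[23.9, -3.1, 1.2], 23.8, -1],
    [[29.9, -2.3, 1.2], 29.8, -1],
    [[35.8, -0.9, 1.2], 35.8, -1],
    [[41.6, 1.2, 1.2], 41.8, -1],
    [[47.0, 3.8, 1.2], 47.8, -1]
  ]
}}

```text
t: 3.35
tcp_pos: [0.446, -0.0488, 0.2311]
tool_rot: [0.95, 0.311, 0.001, -0.0]
force: [0.3, -1.6, 0.1]
finger_gap: 0.003
```

Run:
```python
from h import *
P=-149.5-84
plan([push(P-6*k,0) for k in range(1,9)])
```

```text
t 3.35 tcp [ 0.446  -0.0488  0.2311] head 36.3 F [ 0.3 -1.6  0.1] gap 0.0 q6 0.58
[[5.7, -1.5, 1.1], np.float64(5.8), -1]
[[11.7, -2.5, 1.1], np.float64(11.8), -1]
[[17.8, -3.0, 1.1], np.float64(17.8), -1]
[[23.9, -2.8, 1.1], np.float64(23.8), -1]
[[29.9, -2.0, 1.2], np.float64(29.8), -1]
[[35.8, -0.6, 1.2], np.float64(35.8), -1]
[[41.6, 1.5, 1.2], np.float64(41.8), -1]
[[47.1, 4.1, 1.2], np.float64(47.8), -1]
```

{"api": "servo_tool", "payload": {
  "rows": [
    [[5.7, -1.5, 1.1], 5.8, -1],
    [[11.7, -2.5, 1.1], 11.8, -1],
    [[17.8, -3.0, 1.1], 17.8, -1],
    [[23.9, -2.8, 1.1], 23.8, -1],
    [[29.9, -2.0, 1.2], 29.8, -1],
    [[35.8, -0.6, 1.2], 35.8, -1],
    [[41.6, 1.5, 1.2], 41.8, -1],
    [[47.1, 4.1, 1.2], 47.8, -1]
  ]
}}

```text
t: 4.15
tcp_pos: [0.4856, -0.0236, 0.2309]
tool_rot: [0.995, -0.102, -0.0, -0.0]
force: [-1.6, -1.4, -0.3]
finger_gap: -0.002
```

Run:
```python
from h import *
P=-149.5-132
plan([push(P-d,0) for d in (5,10,15,20,24,27,29,30)])
```

```text
t 4.15 tcp [ 0.4856 -0.0236  0.2309] head -11.7 F [-1.6 -1.4 -0.3] gap -0.0 q6 1.49
[[5.7, -1.0, 0.9], np.float64(4.8), -1]
[[10.7, -2.0, 0.9], np.float64(9.8), -1]
[[15.8, -2.6, 0.9], np.float64(14.8), -1]
[[20.8, -2.8, 0.9], np.float64(19.8), -1]
[[24.9, -2.6, 0.9], np.float64(23.8), -1]
[[27.9, -2.2, 0.9], np.float64(26.8), -1]
[[29.9, -1.9, 0.9], np.float64(28.8), -1]
[[30.9, -1.7, 0.9], np.float64(29.8), -1]
```

{"api": "servo_tool", "payload": {
  "rows": [
    [[5.7, -1.0, 0.9], 4.8, -1],
    [[10.7, -2.0, 0.9], 9.8, -1],
    [[15.8, -2.6, 0.9], 14.8, -1],
    [[20.8, -2.8, 0.9], 19.8, -1],
    [[24.9, -2.6, 0.9], 23.8, -1],
    [[27.9, -2.2, 0.9], 26.8, -1],
    [[29.9, -1.9, 0.9], 28.8, -1],
    [[30.9, -1.7, 0.9], 29.8, -1]
  ]
}}

```text
t: 4.95
tcp_pos: [0.5157, -0.0277, 0.2309]
tool_rot: [0.935, -0.355, -0.0, -0.001]
force: [0.1, 0.0, 1.2]
finger_gap: 0.0
```

Run:
```python
from h import *
P=-149.5-162
plan([push(P,.015),push(P,.015,.30),(.40,-.38,.32,-41)])
```

```text
t 4.95 tcp [ 0.5157 -0.0277  0.2309] head -41.6 F [0.1 0.  1.2] gap 0.0 q6 2.02
[[-14.3, 0.0, 0.9], np.float64(-0.1), -1]
[[-14.3, -0.0, -69.1], np.float64(-0.1), -1]
[[147.1, 340.2, -89.5], np.float64(-0.6), -1]
```

{"api": "servo_tool", "payload": {
  "rows": [
    [[-14, 0, 0], 0, -1],
    [[-14, 0, -40], 0, -1],
    [[-14, 0, -80], 0, -1],
    [[8, 45, -90], 0, -1],
    [[30, 90, -90], 0, -1],
    [[52, 135, -90], 0, -1],
    [[74, 180, -90], 0, -1],
    [[96, 225, -90], 0, -1]
  ]
}}

```text
t: 5.75
tcp_pos: [0.4372, -0.259, 0.3211]
tool_rot: [0.935, -0.354, -0.0, -0.001]
force: [0.9, -0.4, -0.4]
finger_gap: -0.0
```

{"api": "servo_tool", "payload": {
  "rows": [
    [[22, 45, 0], 0, -1],
    [[44, 90, 0], 0, -1],
    [[66, 135, 0], 0, -1],
    [[66, 135, 0], 0, -1]
  ]
}}

```text
t: 6.15
tcp_pos: [0.3957, -0.409, 0.3216]
tool_rot: [0.934, -0.357, 0.002, 0.002]
force: [0.1, -0.1, 1.2]
finger_gap: -0.005
```

Run:
```python
from h import *
o=[]
for n in("top","side"):
    s=snapshot(n); np.save(f"{n}1.npy",s,allow_pickle=True); o.append(cv2.resize(rect(s,C,.1,px=.00025),(400,400),interpolation=cv2.INTER_AREA))
s=np.load("top1.npy",allow_pickle=True).item(); o.append(cv2.resize(s["image"][190:330,230:510],(800,400)))
cv2.imwrite("pics/r1.png",np.vstack([np.hstack(o[:2]),o[2]])[:600])
print(centre(s,C)); plan([])
```

```text
(array([ 0.49720457, -0.07869813]), array([0.17475494, 0.18369763]))
t 6.25 tcp [ 0.3963 -0.4038  0.3208] head -41.6 F [ 0.4  1.4 -0.3] gap -0.0 q6 1.3
```

View pics/r1.png

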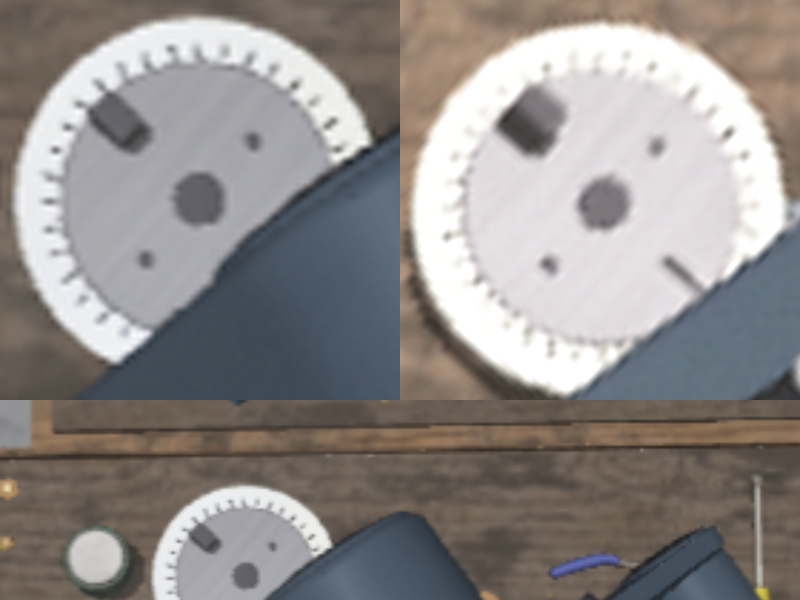

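{"api": "servo_tool", "payload": {
  "rows": [
    [[4, 45, -20], 0, -1],
    [[8, 90, -40], 0, -1],
    [[12, 135, -60], 0, -1],
    [[16, 180, -80], 0, -1],
    [[16, 200, -80], 0, -1]
  ]
}}

```text
t: 6.75
tcp_pos: [0.2748, -0.5656, 0.4036]
tool_rot: [0.935, -0.355, 0.002, 0.002]
force: [0.3, 0.2, 0.2]
finger_gap: 0.002
```

```bash
cat >> h.py <<'E'
def angles(s):
    """world angles of index mark & long line from darkness profiles on circles about the fitted disc centre"""
    c=C.copy(); g=s["image"].astype(np.float32).min(2); a=np.radians(np.arange(0,360,.1))
    def ring(r,z):
        P=np.c_[c[0]+np.cos(a)*r,c[1]+np.sin(a)*r,np.full(a.size,z)]; p=w2pix(s,P).astype(np.float32)
        return cv2.remap(g,p[None,:,0].copy(),p[None,:,1].copy(),cv2.INTER_CUBIC)[0]
    # refine centre: white->dark rim at r=.092 via gradient in each direction
    for _ in range(3):
        rr=np.arange(.084,.100,.0005); L=np.array([ring(r,.04) for r in rr]); G=-np.diff(cv2.GaussianBlur(L,(1,5),0),axis=0)
        e=rr[:-1][G.argmax(0)]+.00025; A=np.c_[np.cos(a),np.sin(a),np.ones(a.size)]; k=np.ones(a.size,bool)
        for _ in range(5):
            x=np.linalg.lstsq(A[k],e[k],rcond=None)[0]; res=e-A@x; k=abs(res)<2*res[k].std()+1e-5
        c=c+x[:2]
    def peak(r0,r1,z):
        I=np.mean([ring(r,z) for r in np.arange(r0,r1,.001)],0); d=np.clip(np.median(I)-I,0,None); n=a.size
        d=cv2.GaussianBlur(np.tile(d,3)[None],(31,1),5)[0][n:2*n]; out=[]
        for _ in range(2):
            i=d.argmax(); w=(np.arange(i-50,i+51))%n; out.append((round((i+np.average(np.arange(-50,51),weights=np.clip(d[w]-.3*d[i],0,None)))*.1,2),round(float(d[i]),1))); d[(np.arange(i-120,i+121))%n]=0
        return out
    return c.round(4),x[2].round(4),peak(.045,.066,.044),peak(.082,.088,.040)
E
python3 - <<'E'
from h import *
o=[]
for n in("top","side"):
    s=snapshot(n); np.save(f"{n}2.npy",s,allow_pickle=True); o.append(rect(s,C,.1,px=.0005))
    print(n,angles(s)); print(" before",angles(np.load(n+"0.npy",allow_pickle=True).item()))
cv2.imwrite("pics/r2.png",np.hstack(o)); plan([])
E
```

```text
top (array([ 0.4937, -0.0813]), np.float64(0.092), [(np.float64(228.29), 102.4), (np.float64(52.08), 88.9)], [(np.float64(220.52), 143.5), (np.float64(300.29), 4.6)])
 before (array([ 0.4937, -0.0813]), np.float64(0.092), [(np.float64(205.6), 88.2), (np.float64(29.32), 86.6)], [(np.float64(220.52), 144.2), (np.float64(300.4), 3.7)])
side (array([ 0.49  , -0.0817]), np.float64(0.093), [(np.float64(46.56), 154.8), (np.float64(32.04), 102.7)], [(np.float64(221.48), 77.9), (np.float64(290.79), 3.8)])
 before (array([ 0.4899, -0.0817]), np.float64(0.093), [(np.float64(208.89), 153.8), (np.float64(222.81), 112.8)], [(np.float64(221.49), 77.1), (np.float64(290.72), 3.5)])
t 6.85 tcp [ 0.2746 -0.5642  0.4003] head -41.7 F [0.5 0.2 0.2] gap -0.0 q6 1.0
```

View pics/r2.png

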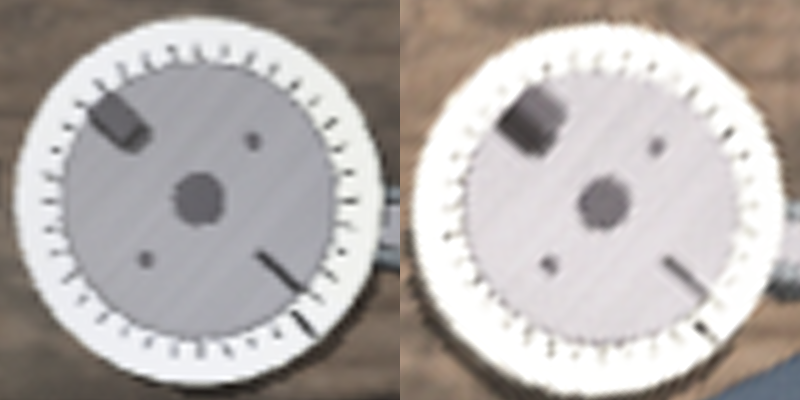

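Run:
```python
from h import *
plan([push(48.5,.015,.31),push(48.5,.015,.23)])
s=np.load("side2.npy",allow_pickle=True).item(); print(w2pix(s,[.494,-.082,.07]))
```

```text
t 6.85 tcp [ 0.2746 -0.5642  0.4003] head -41.7 F [0.5 0.2 0.2] gap -0.0 q6 1.0
[[-191.1, -560.7, 91.5], np.float64(-0.2), -1]
[[-191.0, -560.5, 171.5], np.float64(-0.2), -1]
[[325.24741369 243.59663666]]
```

{"api": "servo_tool", "payload": {
  "rows": [
    [[-15, -43, 7], 0, -1],
    [[-29, -86, 14], 0, -1],
    [[-44, -129, 21], 0, -1],
    [[-59, -172, 28], 0, -1],
    [[-73, -215, 35], 0, -1],
    [[-88, -258, 42], 0, -1],
    [[-103, -301, 49], 0, -1],
    [[-117, -344, 56], 0, -1]
  ]
}}

```text
t: 7.65
tcp_pos: [0.4157, -0.2241, 0.3438]
tool_rot: [0.935, -0.355, -0.003, -0.002]
force: [-0.1, -0.3, 0.7]
finger_gap: 0.002
```

Run:
```python
from h import *
plan([push(48.5,.015,.31),push(48.5,.015,.23)])
```

```text
t 7.65 tcp [ 0.4157 -0.2241  0.3438] head -41.6 F [-0.1 -0.3  0.7] gap 0.0 q6 1.56
[[-69.6, -213.1, 34.8], np.float64(-0.1), -1]
[[-69.1, -212.9, 114.8], np.float64(-0.1), -1]
```

{"api": "servo_tool", "payload": {
  "rows": [
    [[-14, -43, 7], 0, -1],
    [[-28, -86, 14], 0, -1],
    [[-42, -129, 21], 0, -1],
    [[-56, -172, 28], 0, -1],
    [[-69, -213, 35], 0, -1],
    [[-69, -213, 35], 0, -1],
    [[-69, -213, 75], 0, -1],
    [[-69, -213, 110], 0, -1]
  ]
}}

```text
t: 8.45
tcp_pos: [0.5035, -0.0159, 0.2342]
tool_rot: [0.935, -0.353, -0.003, -0.002]
force: [-0.5, -0.6, 1.0]
finger_gap: -0.002
```

Run:
```python
from h import *
plan([push(48.5,.008),push(48.5,.002)]+[push(P,0) for P in(48.5,46.5,44.5,42.8,41.6,41)])
```

```text
t 8.45 tcp [ 0.5035 -0.0159  0.2342] head -41.4 F [-0.5 -0.6  1. ] gap -0.0 q6 2.03
[[9.7, 0.8, 4.1], np.float64(0.1), -1]
[[15.7, 0.8, 4.1], np.float64(0.1), -1]
[[17.7, 0.8, 4.1], np.float64(0.1), -1]
[[19.7, 0.2, 4.1], np.float64(2.1), -1]
[[21.6, -0.4, 4.1], np.float64(4.1), -1]
[[23.3, -0.8, 4.0], np.float64(5.8), -1]
[[24.5, -1.0, 4.0], np.float64(7.0), -1]
[[25.1, -1.2, 4.0], np.float64(7.6), -1]
```

{"api": "servo_tool", "payload": {
  "rows": [
    [[9.7, 0.8, 4.1], 0.1, -1],
    [[15.7, 0.8, 4.1], 0.1, -1],
    [[17.7, 0.8, 4.1], 0.1, -1],
    [[19.7, 0.2, 4.1], 2.1, -1],
    [[21.6, -0.4, 4.1], 4.1, -1],
    [[23.3, -0.8, 4.0], 5.8, -1],
    [[24.5, -1.0, 4.0], 7.0, -1],
    [[25.1, -1.2, 4.0], 7.6, -1]
  ]
}}

```text
t: 9.25
tcp_pos: [0.5233, -0.0318, 0.2309]
tool_rot: [0.91, -0.415, -0.002, -0.002]
force: [-1.2, 0.0, 1.1]
finger_gap: -0.001
```

{"api": "servo_tool", "payload": {
  "rows": [
    [[0, 0, 0], 0, -1],
    [[-15, 0, 0], 0, -1],
    [[-15, 0, -40], 0, -1],
    [[-15, 0, -80], 0, -1],
    [[7, 45, -90], 0, -1],
    [[29, 90, -90], 0, -1],
    [[51, 135, -90], 0, -1],
    [[73, 180, -90], 0, -1]
  ]
}}

```text
t: 10.05
tcp_pos: [0.4348, -0.2047, 0.3204]
tool_rot: [0.91, -0.414, -0.002, -0.002]
force: [1.1, -0.4, -0.8]
finger_gap: 0.002
```

Run:
```python
from h import *
plan([(.275,-.565,.40,-49)])
```

```text
t 10.05 tcp [ 0.4348 -0.2047  0.3204] head -49.0 F [ 1.1 -0.4 -0.8] gap 0.0 q6 1.75
[[166.4, 357.0, -81.3], np.float64(0.0), -1]
```

{"api": "servo_tool", "payload": {
  "rows": [
    [[20, 44, -10], 0, -1],
    [[41, 88, -20], 0, -1],
    [[62, 133, -30], 0, -1],
    [[83, 178, -40], 0, -1],
    [[104, 222, -50], 0, -1],
    [[125, 267, -60], 0, -1],
    [[146, 312, -70], 0, -1],
    [[166, 357, -81], 0, -1]
  ]
}}

```text
t: 10.85
tcp_pos: [0.2751, -0.5629, 0.3991]
tool_rot: [0.91, -0.414, -0.002, -0.002]
force: [1.1, -1.2, -0.2]
finger_gap: 0.0
```

Run:
```python
from h import *
o=[]
for n in("top","side"):
    s=snapshot(n); np.save(f"{n}3.npy",s,allow_pickle=True); o.append(rect(s,C,.1,px=.0005))
    print(n,angles(s))
s=np.load("top3.npy",allow_pickle=True).item()
# tab points by depth: z .05..0.065 in the bolt area
for u in range(340,385,1):
  for v in range(240,275):
    pass
uv=np.array([(u,v) for u in range(345,385) for v in range(238,278)]); P=pix2w(s,uv); k=(P[:,2]>.053)&(P[:,2]<.068); print("tab",k.sum(),P[k].mean(0).round(4),P[k].min(0).round(4),P[k].max(0).round(4))
k=(P[:,2]>.018)&(P[:,2]<.034); print("guide",k.sum(),P[k].mean(0).round(4),P[k].min(0).round(4),P[k].max(0).round(4))
b=cv2.resize(rect(s,(.48,-.22),.05,.058,.00025),(400,400))
cv2.imwrite("pics/r3.png",np.hstack(o[:1]+[b])); plan([])
```

```text
top (array([ 0.4937, -0.0813]), np.float64(0.092), [(np.float64(220.74), 97.1), (np.float64(44.78), 89.5)], [(np.float64(220.52), 144.3), (np.float64(300.39), 3.8)])
side (array([ 0.4899, -0.0817]), np.float64(0.093), [(np.float64(40.89), 155.9), (np.float64(26.78), 112.0)], [(np.float64(221.48), 77.8), (np.float64(290.78), 3.7)])
tab 34 [ 0.4772 -0.2284  0.0616] [ 0.4662 -0.2349  0.0542] [ 0.4888 -0.2237  0.0667]
guide 265 [ 0.4803 -0.2008  0.0259] [ 0.4575 -0.2365  0.0181] [ 0.526  -0.1685  0.034 ]
t 10.95 tcp [ 0.2733 -0.5674  0.4006] head -49.2 F [0.1 0.6 0.8] gap -0.0 q6 1.13
```

View pics/r3.png

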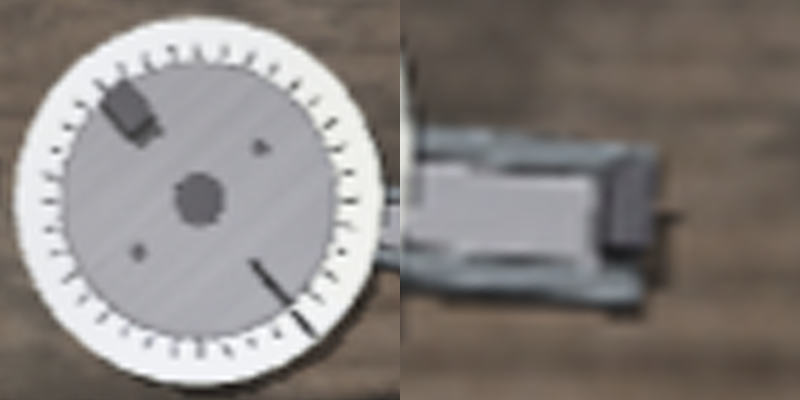

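Run:
```python
from h import *
a=np.arange(205,236,.1)
def prof(s,c,r0,r1,z):
    I=0
    for r in np.arange(r0,r1,.0005):
        p=w2pix(s,np.c_[c[0]+np.cos(np.radians(a))*r,c[1]+np.sin(np.radians(a))*r,np.full(a.size,z)]).astype(np.float32)
        I=I+cv2.remap(s["image"].astype(np.float32).mean(2),p[None,:,0].copy(),p[None,:,1].copy(),cv2.INTER_CUBIC)[0]
    d=np.median(I)-I; i=d.argmax(); w=slice(max(i-35,0),i+36); return round(np.average(a[w],weights=np.clip(d[w]-.3*d[i],0,None)),2)
for n,c in(("top",(.4937,-.0813)),("side",(.4899,-.0817))):
    s=np.load(n+"3.npy",allow_pickle=True).item()
    print(n,[prof(s,c,r,r+.006,.044) for r in(.043,.049,.055,.060)],[prof(s,c,r,r+.005,.04) for r in(.073,.078,.083)])
u=np.array([np.cos(np.radians(84)),np.sin(np.radians(84))]); A=np.array([.4937,-.0813])
f=lambda d,z:[*(A-u*d),z,84]
plan([f(.182,.33),f(.182,.2134)])
```

```text
top [np.float64(220.85), np.float64(220.63), np.float64(220.8), np.float64(220.93)] [np.float64(220.54), np.float64(220.55), np.float64(220.53)]
side [np.float64(222.1), np.float64(222.36), np.float64(222.33), np.float64(221.05)] [np.float64(220.96), np.float64(221.18), np.float64(221.59)]
t 10.95 tcp [ 0.2733 -0.5674  0.4006] head -49.2 F [0.1 0.6 0.8] gap -0.0 q6 1.13
[[-99.7, -351.9, 69.3], np.float64(-133.2), -1]
[[-100.0, -352.3, 185.9], np.float64(-133.2), -1]
```

Top camera: the index mark is within 0.3° of the long line. Side camera: within about 0.7°. The dial is set, so I'll go to the bolt.

{"api": "servo_tool", "payload": {
  "rows": [
    [[-6, -22, 4], -8.3, -1],
    [[-12, -44, 8], -16.6, -1],
    [[-19, -66, 13], -25, -1],
    [[-25, -88, 17], -33.3, -1],
    [[-31, -110, 21], -41.6, -1],
    [[-37, -132, 26], -50, -1],
    [[-44, -154, 30], -58.3, -1],
    [[-50, -176, 34], -66.6, -1]
  ]
}}

```text
t: 11.75
tcp_pos: [0.3744, -0.4121, 0.3654]
tool_rot: [0.988, 0.154, -0.001, 0.001]
force: [-0.2, -0.1, 0.9]
finger_gap: -0.001
```

```bash
cat >> h.py <<'E'
u=np.array([np.cos(np.radians(84)),np.sin(np.radians(84))]); A=np.array([.4937,-.0813])
f=lambda d,z=.2134:[*(A-u*d),z,84]
E
python3 - <<'E'
from h import *
plan([f(.182,.33),f(.182)])
E
```

```text
t 11.75 tcp [ 0.3744 -0.4121  0.3654] head 17.8 F [-0.2 -0.1  0.9] gap -0.0 q6 0.23
[[141.2, -112.1, 34.9], np.float64(-66.2), -1]
[[141.5, -112.3, 151.5], np.float64(-66.2), -1]
```

{"api": "servo_tool", "payload": {
  "rows": [
    [[18, -14, 4], -8.3, -1],
    [[35, -28, 9], -16.6, -1],
    [[53, -42, 13], -24.8, -1],
    [[71, -56, 17], -33.1, -1],
    [[88, -70, 22], -41.4, -1],
    [[106, -84, 26], -49.6, -1],
    [[124, -98, 30], -58, -1],
    [[141, -112, 35], -66.2, -1]
  ]
}}

```text
t: 12.55
tcp_pos: [0.4746, -0.2601, 0.3295]
tool_rot: [0.741, 0.671, -0.001, 0.0]
force: [-0.3, -0.3, 0.2]
finger_gap: -0.002
```

{"api": "servo_tool", "payload": {
  "rows": [
    [[0, 0, 0], 0, -1],
    [[0, 0, 40], 0, -1],
    [[0, 0, 80], 0, -1],
    [[0, 0, 100], 0, -1],
    [[0, 0, 100], 0, -1]
  ]
}}

```text
t: 13.05
tcp_pos: [0.473, -0.2592, 0.2269]
tool_rot: [0.742, 0.671, -0.002, -0.003]
force: [-0.5, -0.4, 0.6]
finger_gap: 0.002
```

Run:
```python
from h import *
plan([f(.182)]+[f(d) for d in (.176,.170,.165,.160,.156,.152,.149,.146)])
```

```text
t 13.05 tcp [ 0.473  -0.2592  0.2269] head 84.3 F [-0.5 -0.4  0.6] gap 0.0 q6 -0.6
[[-2.9, 2.1, 13.5], np.float64(0.3), -1]
[[3.1, 2.1, 13.5], np.float64(0.3), -1]
[[9.1, 2.2, 13.5], np.float64(0.3), -1]
[[14.1, 2.2, 13.6], np.float64(0.3), -1]
[[19.1, 2.2, 13.6], np.float64(0.3), -1]
[[23.1, 2.2, 13.6], np.float64(0.3), -1]
[[27.1, 2.2, 13.6], np.float64(0.3), -1]
[[30.1, 2.3, 13.6], np.float64(0.3), -1]
[[33.1, 2.3, 13.6], np.float64(0.3), -1]
```

{"api": "servo_tool", "payload": {
  "rows": [
    [[-3, 2, 13.5], 0.3, -1],
    [[3, 2, 13.5], 0.3, -1],
    [[9, 2, 13.5], 0.3, -1],
    [[14, 2, 13.5], 0.3, -1],
    [[19, 2, 13.5], 0.3, -1],
    [[23, 2, 13.5], 0.3, -1],
    [[27, 2, 13.5], 0.3, -1],
    [[30, 2, 13.5], 0.3, -1]
  ]
}}

```text
t: 13.85
tcp_pos: [0.4782, -0.2294, 0.2139]
tool_rot: [0.743, 0.669, -0.002, -0.003]
force: [-0.2, -2.6, 2.4]
finger_gap: 0.001
```

Run:
```python
from h import *
s=sense(); print(np.linalg.norm(s["tcp_pos"][:2]-A))
plan([f(d) for d in (.147,.145,.143,.142,.141)])
```

```text
0.14895271334077145
t 13.85 tcp [ 0.4782 -0.2294  0.2139] head 84.0 F [-0.2 -2.6  2.4] gap 0.0 q6 -0.55
[[2.0, -0.1, 0.5], np.float64(-0.0), -1]
[[4.0, -0.1, 0.5], np.float64(-0.0), -1]
[[6.0, -0.1, 0.5], np.float64(-0.0), -1]
[[7.0, -0.1, 0.5], np.float64(-0.0), -1]
[[8.0, -0.1, 0.5], np.float64(-0.0), -1]
```

Pushing at 2.6 N, which is the bolt's friction. I'll go on in small steps to the stop.

{"api": "servo_tool", "payload": {
  "rows": [
    [[2, 0, 0.5], 0, -1],
    [[3, 0, 0.5], 0, -1],
    [[4, 0, 0.5], 0, -1],
    [[5, 0, 0.5], 0, -1],
    [[5.5, 0, 0.5], 0, -1]
  ]
}}

```text
t: 14.35
tcp_pos: [0.4789, -0.2241, 0.2134]
tool_rot: [0.743, 0.669, -0.002, -0.002]
force: [-1.7, -4.3, 1.2]
finger_gap: 0.001
```

{"api": "servo_tool", "payload": {
  "rows": [
    [[0.5, 0, 0], 0, -1],
    [[1, 0, 0], 0, -1],
    [[1.5, 0, 0], 0, -1]
  ]
}}

```text
t: 14.65
tcp_pos: [0.479, -0.2237, 0.2135]
tool_rot: [0.743, 0.669, -0.002, -0.002]
force: [-3.8, -7.7, 1.3]
finger_gap: -0.003
```

{"api": "servo_tool", "payload": {
  "rows": [
    [[0.7, 0, 0], 0, -1],
    [[1.4, 0, 0], 0, -1],
    [[2, 0, 0], 0, -1],
    [[2, 0, 0], 0, -1]
  ]
}}

```text
t: 15.05
tcp_pos: [0.479, -0.2231, 0.2135]
tool_rot: [0.743, 0.67, -0.003, -0.0]
force: [-4.1, -8.8, 0.4]
finger_gap: 0.003
```

{"api": "servo_tool", "payload": {
  "rows": [
    [[2, 0, 0], 0, -1],
    [[4, 0, 0], 0, -1],
    [[4, 0, 0], 0, -1],
    [[4, 0, 0], 0, -1]
  ]
}}

```text
t: 15.45
tcp_pos: [0.4791, -0.2221, 0.2136]
tool_rot: [0.742, 0.671, -0.005, 0.002]
force: [-7.1, -15.1, -0.8]
finger_gap: -0.0
```

Force reached 17 N with almost no travel, so the bolt is against its stop. I'll back off and check.

{"api": "servo_tool", "payload": {
  "rows": [
    [[-15, 0, 0], 0, -1],
    [[-30, 0, 0], 0, -1],
    [[-30, 0, -45], 0, -1],
    [[-30, 0, -90], 0, -1],
    [[-70, 20, -110], 0, -1],
    [[-110, 40, -130], 0, -1],
    [[-150, 60, -150], 0, -1],
    [[-190, 80, -170], 0, -1]
  ]
}}

```text
t: 16.25
tcp_pos: [0.5409, -0.4189, 0.386]
tool_rot: [0.742, 0.671, -0.005, 0.001]
force: [0.4, 0.7, -0.8]
finger_gap: -0.004
```

Run:
```python
from h import *
plan([(.275,-.565,.40,84)])
```

```text
t 16.25 tcp [ 0.5409 -0.4189  0.386 ] head 84.3 F [ 0.4  0.7 -0.8] gap -0.0 q6 -0.72
[[-172.1, -250.0, -11.4], np.float64(0.3), -1]
```

{"api": "servo_tool", "payload": {
  "rows": [
    [[-25, -36, -2], 0, -1],
    [[-49, -72, -4], 0, -1],
    [[-74, -108, -6], 0, -1],
    [[-98, -143, -8], 0, -1],
    [[-123, -179, -10], 0, -1],
    [[-148, -215, -11], 0, -1],
    [[-172, -250, -11], 0, -1],
    [[-172, -250, -11], 0, -1]
  ]
}}

```text
t: 17.05
tcp_pos: [0.2703, -0.5677, 0.3993]
tool_rot: [0.744, 0.668, -0.005, 0.001]
force: [0.7, -1.1, 0.0]
finger_gap: -0.002
```

Run:
```python
from h import *
s=snapshot("top"); b=np.load("top0.npy",allow_pickle=True).item()
print(angles(s)); plan([])
uv=np.array([(u,v) for u in range(340,385) for v in range(238,278)])
for q in(b,s):
    P=pix2w(q,uv); k=(P[:,2]>.053)&(P[:,2]<.068); print("tab",k.sum(),P[k].mean(0).round(4),np.linalg.norm(P[k].mean(0)[:2]-A))
t=[cv2.resize(q["image"][215:295,240:410],(800,376),interpolation=cv2.INTER_CUBIC)[:,:] for q in(b,s)]
o=cv2.resize(np.vstack(t),(640,600)); cv2.imwrite("pics/f.png",o)
d=cv2.absdiff(b["image"],s["image"]).max(2)[190:300]; _,_,st,_c=cv2.connectedComponentsWithStats((d>40).astype(np.uint8)); print([x.tolist() for x in st[1:] if x[4]>15])
```

```text
(array([ 0.4937, -0.0813]), np.float64(0.092), [(np.float64(220.76), 96.7), (np.float64(44.77), 89.5)], [(np.float64(220.53), 143.1), (np.float64(300.09), 4.2)])
t 17.1 tcp [ 0.2723 -0.5663  0.3991] head 84.0 F [0.7 0.5 0.3] gap 0.0 q6 -1.19
tab 35 [ 0.4773 -0.2258  0.0613] 0.14542288669500017
tab 36 [ 0.4802 -0.2075  0.0609] 0.12696714394139752
[[298, 41, 11, 12, 70], [358, 63, 15, 9, 83], [322, 72, 12, 12, 72], [459, 99, 6, 11, 37], [383, 100, 17, 8, 33]]
```

View pics/f.png

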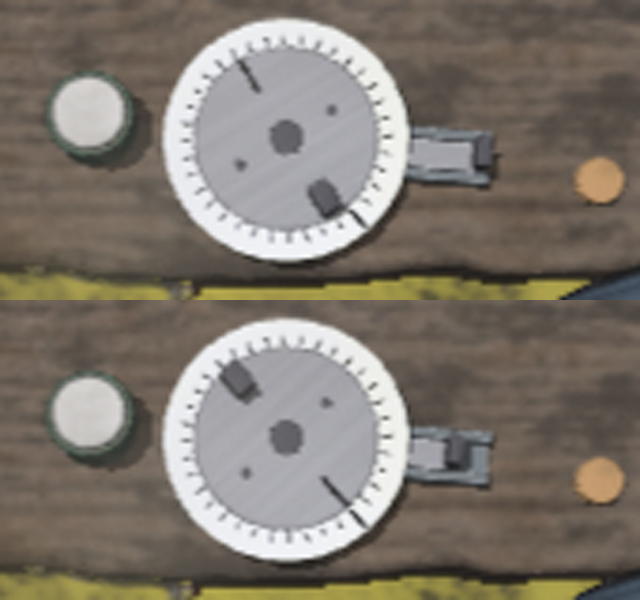

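Before handing in, I'll take a more robust measurement of the tab's travel.

Run:
```python
from h import *
s=snapshot("top"); b=np.load("top0.npy",allow_pickle=True).item()
uv=np.array([(u,v) for u in range(352,385) for v in range(238,278)])
for q in(b,s):
    P=pix2w(q,uv); k=(P[:,2]>.053)&(P[:,2]<.068); d=-(P[k][:,:2]-A)@u; print(k.sum(),np.median(d),d.min(),d.max(),np.sort(d).round(3)[[3,-4]])
R=[cv2.cvtColor(rect(q,(.48,-.22),.05,.06,.00025),cv2.COLOR_BGR2GRAY) for q in(b,s)]
def tr(g,d): # darkness along bolt axis at z=.06
    pass
T=R[0][150:262,196:262]; m=cv2.matchTemplate(R[1],T,cv2.TM_CCOEFF_NORMED); _,v,_,l=cv2.minMaxLoc(m); print("match",v,"shift mm",np.hypot(l[0]-196,l[1]-150)*.25,l)
```

```text
34 0.14732389974511007 0.14216806756927844 0.15374714865089073 [0.143 0.152]
37 0.1268157551175282 0.1212710226271122 0.13312138840791565 [0.122 0.132]
match 0.8663244843482971 shift mm 21.0535032714273 (112, 144)
```

```bash
python3 -c "
from station import sign_off; print(sign_off())"
```

```text
the job is handed in; nothing more can be done
None
```

The dial is set to the long line and the lock bolt is home, and the job is handed in at about 17 s. I only pushed, with shut fingertips: the dial first, about 169° clockwise in two pushes, then the bolt by its tab.

- **Dial:** The last top picture puts the index mark at 220.8° and the long line at 220.5°, about 0.2° apart. This was unchanged after the bolt push. The side camera disagreed slightly: measured before the bolt push, it showed about 0.7° with a noisier fit.
- **Bolt:** The push force rose from about 2.6 N (sliding) to about 17 N, with no further travel at the fingertips. The tab's centre now measures 127 mm from the axis, against 126 mm when home, within the calibration error. It moved about 21 mm.
- **Loose things:** In the last top picture the tin and pads are where they were. The before/after comparison of the picture strip round the stage showed two small differences away from the stage and bolt. One is near the pliers at (462,294), probably the arm's edge or shadow; the other is at the bench edge near (391,294). I did not look at either closely. The wrist forces showed no unexpected contact, and the arm ended clear of everything.

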